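# Pull-test a bench anchor with a sprung pull gauge

## Robot

A 6-joint arm with a two-finger parallel gripper is mounted at the origin on a cart in front of the work surface, level with it; the furniture and walls round the work are solid. World frame = base frame: x ahead of the robot, y to its left, z up, the work surface at z = 0. Lengths are in mm, angles in rad, forces in N, time in s.
With the tool pointing down it reaches from about 350 to 875 mm from the base axis. Payload 4.2 kg.
Tool frame: the origin (TCP) lies on the mounting face of the last link; the fingertips stand 173 mm ahead of it and the grasp point (between the pads) lies 155 mm ahead of it; z points along the fingers, y is the direction in which the jaws open and shut (so a half turn about z gives the same grasp; the last joint's range is limited). The gripper opens to 85 mm and grips with 20 to 120 N. Pads are 22 mm wide; open, the fingers measure 114 mm over their backs; the gripper's body (76 mm by 85 mm) begins 54 mm behind the grasp point. The pads swing forward as they close: fully open they stand 13 mm farther back than shut.
Start: joints at [-0.939, 0.385, 0.008, 0, -1.194, -0.259], TCP at [227.654, -582.042, 404.712] pointing down, gripper open.
Joint ranges: [-3.14, 3.14], [-1.21, 2.06], [-1.07, 1.41], [-3.16, 2.05], [-2.99, -0.16], [-3.1, 3.1]. Speed limits (rad/s): [2.79, 2.79, 3.14, 3.14, 3.14, 3.14].

## Interface

Orientations are given as a unit quaternion [x, y, z, w].
In Python, from bench import arm gives the robot as it stands.
- The arm moves only by the shell command python3 -m jog 'ROWS' [OPENING]. ROWS is JSON, a list that holds one entry, the list of rows, each a list of 4 numbers: the shift along the tool's x, y, z in mm, then the turn about the tool's z in degrees. In form: [[[x, y, z, spin], ...]]. A call has exactly 5 rows; each row is the pose to reach, as a shift and turn from the pose measured when the call began, along the tool's axes at that moment; what a row does not reach only later rows make up. A row lasts 1/8 s, in which the tool goes at most 62.5 mm and 10.7 degrees, less where a joint would pass 70% of its speed; a pose out of reach is approached as far as the arm can. A call with a gripper value outside its range is refused whole. OPENING is the finger opening in mm, from 0 to 85.4, set as the call begins (- or left out, the last holds). The fingers move at their own pace and stop on an object; the grip force is fixed at half the most. Time passes only in rows, so rows that repeat a pose let the fingers close, or fill a call up. It gives the time, the measured TCP pose, the force and the opening at its end, in the units of the state.
- arm.read_state(): the state, without advancing time (a new reading comes with each control period).
- arm.get_image(name): name is "side" or "top"; returns (picture, depth): 400x640x3 uint8, blue, green, red; 400x640 float32, mm along the optical axis (not along the pixel's ray), 0 where there is no reading.
- arm.camera_params(name): a dict with "mtx" (3x3 intrinsics, pixels), "R" (3x3) and "t" (3): a world point X has camera coordinates R X + t. Camera axes: x right, y down, z forward; pixel columns grow to the right and rows downward; lengths in mm; the calibration is good to about 2 mm. A picture is of the moment at which its call begins. camera_params takes no time and is no camera call.
- arm.job_done(): hands the job in, once; it reports no verdict.
The state is a dict: "clock": time; "joints": joint angles; "joint_vel": joint speeds; "joint_efforts": joint torques, N m; "position": TCP position; "ee_rot": TCP orientation; "contact_force": force on the tool from outside, world axes, zero at the start; "wrist_torque": the same for the moment, N m; "gripper_width": finger opening in mm.
Only numpy, scipy, OpenCV 4.12 (cv2) and the standard library are available. Lean on these libraries where they do the work, as an engineer would, in place of code of your own. Each camera call takes 0.05 s, during which the arm holds its last target.

## Task

Pull-test the slotted metal anchor on the bench: draw the sprung pull gauge out of its upright stand by its blue handle, slide its brass foot through the anchor's open mouth, under the two lips and right along to the end wall. Then pull the handle straight up against the inner spring until the red length band on the rod stands about half out of the tube, and finish while still gripping and holding it there, the foot hooked in the anchor. Leave the sample box, round sensor, vial and bottle where they are.

Things in the scene. Friction and masses are not known exactly. Their poses are not given: they have to be found in the camera images.
- gauge_handle (a point): Centre of the gauge's handle: an upright blue ribbed cylinder, 19 mm across and 44 mm high (22 mm above and below this point), on top of the sliding rod. With the rod in, it is 141 mm above gauge_foot. z is the gauge's long axis, up. The gauge is round, so its yaw means nothing. Grip it here from above, e.g. with about 60 N.
- gauge_foot (a point): Centre of the gauge's foot: a brass disc 26 mm across and 6 mm thick (underside 3 mm below this point) at the gauge's lower end. Above it a steel neck 8 mm across, from 3 to 31 mm above this point, then the white tube, 20 mm across, from 31 to 107 mm above it. The gauge is loose, 0.16 kg in all.
- pull_rod (a joint): How far the rod (10 mm across) with the handle is pulled out of the tube, m: 0 = in, 0.065 = stop. The spring pulls it in with 3 N at 0 and 9 N at 0.040, so it stays in when the gauge is lifted by the handle. The red band, 16 mm wide, starts hidden: begins to show at 0.032, half out at 0.040, wholly out at 0.048. Two thin black rings come out before it.
- stand: Upright grey round stand, fixed, 65 mm high, 42 mm across, on a dark foot disc 66 mm across. Origin: centre of its underside. The bore is 30 mm across, its floor 5 mm up; the gauge stands in it foot down, at the start.
- anchor: Aluminium T-slot shoe on a dark base, fixed to the bench, 74 (own x) x 60 x 27 mm. Origin: centre of its underside. The slot runs along own x: open mouth at -x, end wall at +x (inner face x = +0.027). Channel 34 mm wide, floor 6 mm and underside of the lips 22 mm above the bench. The lips (x = -0.029 on) are 5 mm thick and leave a 15 mm gap along the middle for the neck.
- anchor_mouth (a point): Middle of the slot's open mouth, at own x = -0.035, 14 mm above the bench; x points into the slot.
- anchor_seat (a point): Where the centre of the foot lies when it is against the end wall and on the channel's floor (own x = +0.014, 9 mm above the bench); pulled up against the lips it lies 10 mm higher.
- gel_box_a: Bystander, not to be disturbed: flat grey-black sample box, 57x52x12 mm, lying. Origin: centre of its underside.
- power_sensor: Bystander, not to be disturbed: flat black round sensor head with a short stub, 51x66x18 mm, lying. Origin: centre of its underside.
- vial_c07: Bystander, not to be disturbed: small glass vial with white ribbed cap, 17 mm across, 54 mm high, upright. Origin: centre of its underside.
- propanol_bottle: Bystander, not to be disturbed: white dropper bottle with red nozzle cap, 40 mm across, 95 mm high, upright. Origin: centre of its underside.
Things that resemble listed ones, but are neither listed nor needed, are in the scene too. There is more than one size of the part that bears gauge_handle; the job needs the larger.

How it is judged (in metres and radians):
On the way, in this order (a step that is already met when the one before it is completed fails the run):
1. the gauge is drawn out of the stand: its foot is clear above the stand's rim (z of gauge_foot in the frame of stand above 0.07 m), for 0.1 s.
2. the foot is in the anchor's slot, under the lips and within 10 mm of the end wall, the rod not yet pulled out to the band (x of gauge_foot in the frame of anchor between 0.004 and 0.024 m and y of gauge_foot in the frame of anchor between -0.008 and 0.008 m and z of gauge_foot in the frame of anchor between 0.005 and 0.024 m and value of joint pull_rod below 0.03 m), for 0.1 s.
At the end, for the whole second after the job is handed in: Still gripped: foot under the lips within 10 mm of the end wall and bearing up on the anchor with over 4 N; rod out 32 to 48 mm (tube mouth within the red band); gauge upright within 0.2 rad, clear of the stand; the four bystanders upright and within 20 mm of their starts (x of gauge_foot in the frame of anchor between 0.004 and 0.024 m and y of gauge_foot in the frame of anchor between -0.008 and 0.008 m and z of gauge_foot in the frame of anchor between 0.005 and 0.024 m and value of joint pull_rod between 0.032 and 0.048 m and angle between each of gauge_foot, gel_box_a, power_sensor, vial_c07, propanol_bottle's own z axis and vertical below 0.2 rad and contact force between the fingers and gauge above 3 N and contact force between gauge and anchor above 4 N and contact force between gauge and stand below 0.5 N and distance of each of gel_box_a, power_sensor, vial_c07, propanol_bottle from where it was at the start of the episode below 0.02 m); the arm keeps its last pose, push and grip.
It fails at once if the gel box is knocked over or moved more than 30 mm (distance of gel_box_a from where it was at the start of the episode above 0.03 m or angle between gel_box_a's own z axis and vertical above 0.5 rad).
It fails at once if the power sensor is knocked over or moved more than 30 mm (distance of power_sensor from where it was at the start of the episode above 0.03 m or angle between power_sensor's own z axis and vertical above 0.5 rad).
It fails at once if the vial is knocked over or moved more than 30 mm (distance of vial_c07 from where it was at the start of the episode above 0.03 m or angle between vial_c07's own z axis and vertical above 0.5 rad).
It fails at once if the propanol bottle is knocked over or moved more than 30 mm (distance of propanol_bottle from where it was at the start of the episode above 0.03 m or angle between propanol_bottle's own z axis and vertical above 0.5 rad).
It also fails if it takes over 42 s, if anything falls off the work surface, if the arm or the gripper's body presses on something with over 40 N, if the wrist force passes 120 N, or if a joint passes its speed limit or range.

## Working session

There is one attempt and no reset: what is moved stays moved. The work goes in short steps, Python scripts to look and compute and a shell command to move; the robot and the scene stay as the last step left them, time stands still between calls to the robot, and variables do not carry over. Pictures are saved under pics/ and viewed, and the job is handed in when it is done.

```bash
mkdir -p pics; ls; cat > h.py <<'E'
import numpy as np, cv2
from bench import arm
def save(n,im): cv2.imwrite('pics/'+n+'.png',im)
def ray(name,u,v):
    p=arm.camera_params(name);K=np.array(p['mtx']);R=np.array(p['R']);t=np.array(p['t'])
    d=R.T@np.linalg.solve(K,[u,v,1.]);return -R.T@t,d
def onz(name,u,v,z):
    o,d=ray(name,u,v);return o+d*(z-o[2])/d[2]
def dep(name,D,u,v):
    o,d=ray(name,u,v);return o+d*D[int(v),int(u)]
def proj(name,X):
    p=arm.camera_params(name);c=np.array(p['R'])@np.array(X)+np.array(p['t']);q=np.array(p['mtx'])@c;return q[:2]/q[2]
E
python3 - <<'E'
from h import *
print(arm.read_state())
for n in('side','top'):
    im,D=arm.get_image(n);save(n+'0',im);np.save(n+'0.npy',D);print(n,arm.camera_params(n), im.shape)
E
```

```text
pics
{'clock': 0.0, 'joints': array([-9.39406375e-01,  3.85575466e-01,  6.62755802e-03, -4.99027600e-04,
       -1.19396546e+00, -2.58600572e-01]), 'joint_vel': array([-1.38258249e-04,  7.91580934e-04,  4.03591528e-04,  1.87630641e-03,
        9.64701305e-05, -4.82766503e-04]), 'joint_efforts': array([-4.13047173e-04, -3.92290270e+01,  1.88400489e+01,  4.18612987e+00,
       -4.60226816e-03,  9.41533443e-06]), 'position': array([ 227.59810775, -581.87413898,  403.61041417]), 'ee_rot': array([-1.85226670e-01,  9.82695226e-01,  1.05526100e-03, -2.46319864e-04]), 'contact_force': array([0.04071236, 0.83217637, 0.53664163]), 'wrist_torque': array([ 0.04314904, -0.02674328, -0.04537481]), 'gripper_width': 85.26808601820785}
side {'mtx': array([[393.86638092,   0.        , 322.28250032],
       [  0.        , 393.86638092, 202.01563171],
       [  0.        ,   0.        ,   1.        ]]), 'R': array([[-0.90824717, -0.41826122,  0.01202647],
       [-0.16317176,  0.3275658 , -0.93063184],
       [ 0.38530774, -0.84720611, -0.36575913]]), 't': array([413.0780565 , 258.01375146, 641.94735705])} (400, 640, 3)
top {'mtx': array([[410.68396881,   0.        , 321.0917143 ],
       [  0.        , 410.68396881, 194.99782695],
       [  0.        ,   0.        ,   1.        ]]), 'R': array([[ 0.02127561, -0.99974135, -0.00803613],
       [-0.99806325, -0.02076855, -0.05863797],
       [ 0.0584559 ,  0.00926812, -0.99824697]]), 't': array([-176.5302606 ,  499.318812  ,  945.43378595])} (400, 640, 3)
```

View pics/side0.png

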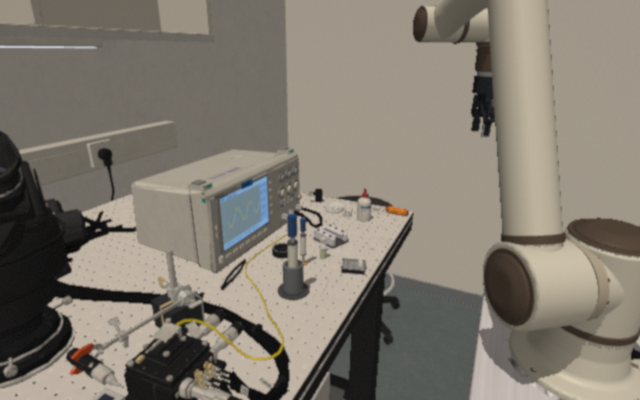

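View pics/top0.png

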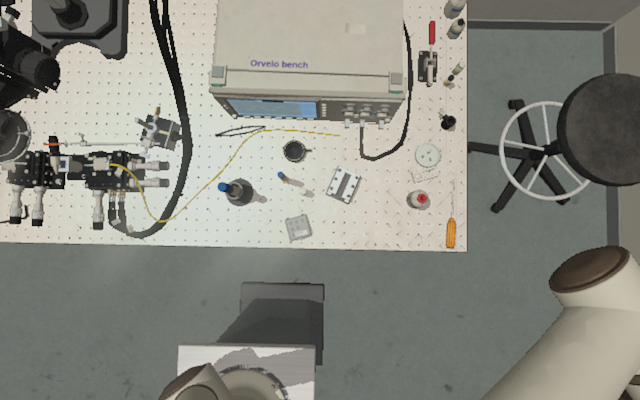

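```bash
python3 - <<'E'
from h import *
s=cv2.imread('pics/side0.png');t=cv2.imread('pics/top0.png')
save('side0c',cv2.resize(s[180:310,230:420],None,fx=4,fy=4,interpolation=cv2.INTER_CUBIC))
save('top0c',cv2.resize(t[130:250,200:400],None,fx=4,fy=4,interpolation=cv2.INTER_CUBIC))
E
```

```text
(no output)
```

View pics/side0c.png

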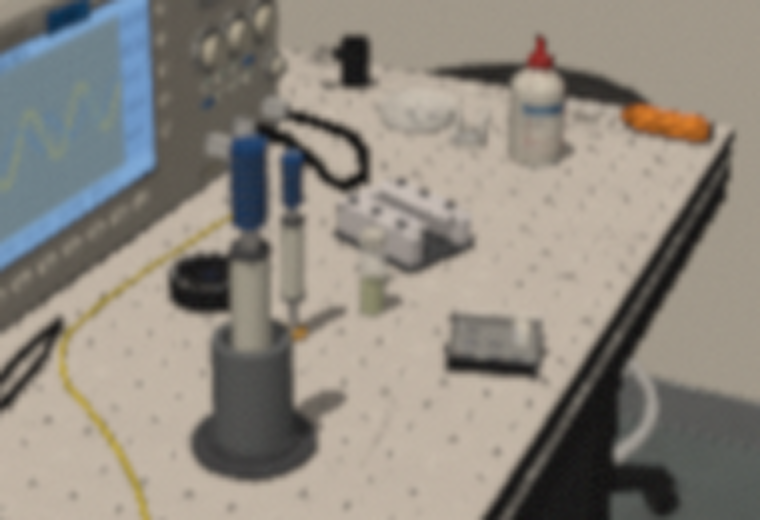

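View pics/top0c.png

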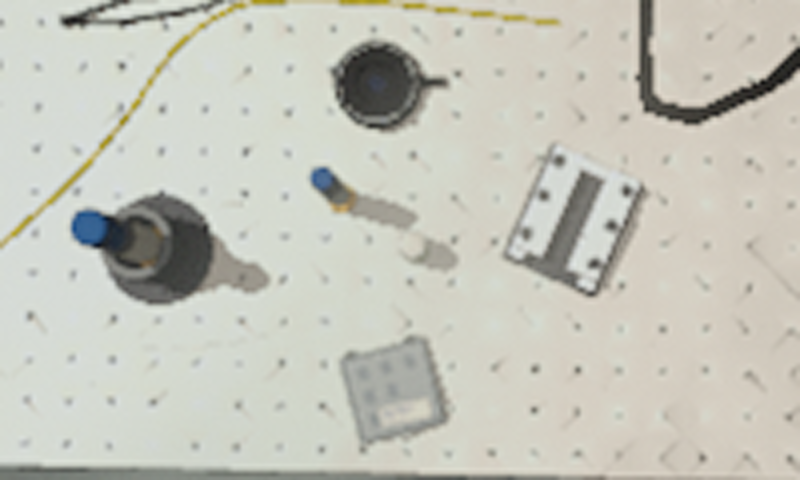

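Candidates for the handle: the large blue handle in the grey stand (side (292,225), top (223,187)), the small blue handle of the free-standing gauge (side (303,224), top (281,175)), and the blue cube on the scope, which isn't a handle. I choose the large one in the stand; the crop confirms it. The anchor's mouth faces the robot, at about top (337,198). The vial is at top (303,192) and the box at (298,227).

```bash
cat >> h.py <<'E'
def blue(im,mn=20):
    h=cv2.cvtColor(im,cv2.COLOR_BGR2HSV);m=cv2.inRange(h,(100,120,40),(125,255,255))
    n,l,s,c=cv2.connectedComponentsWithStats(m)
    return [(s[i].tolist(),c[i].round(2).tolist()) for i in range(1,n) if s[i][4]>=mn],l
def tri(a,b):
    (o1,d1),(o2,d2)=a,b
    d1=d1/np.linalg.norm(d1);d2=d2/np.linalg.norm(d2)
    k=np.linalg.lstsq(np.c_[d1,-d2],o2-o1,rcond=None)[0]
    p,q=o1+k[0]*d1,o2+k[1]*d2
    return (p+q)/2,np.linalg.norm(p-q)
E
python3 - <<'E'
from h import *
s=cv2.imread('pics/side0.png');t=cv2.imread('pics/top0.png');Ds=np.load('side0.npy');Dt=np.load('top0.npy')
for n,im in(('s',s),('t',t)):
    for b in blue(im)[0]: print(n,b)
# anchor white/dark, top
def g(u,v): print((u,v),'depth pt',dep('top',Dt,u,v).round(1))
for u,v in [(222,187),(224,186),(230,187),(280,175),(303,191),(340,180),(345,188),(335,195),(298,228),(295,151),(418,199)]: g(u,v)
hsv=cv2.cvtColor(t,cv2.COLOR_BGR2HSV)
print(t[160:206:2,322:366:3].mean(2).astype(int))
E
```

```text
s ([242, 180, 10, 8, 50], [246.6, 183.66])
s ([288, 214, 8, 23, 131], [291.61, 224.55])
t ([263, 100, 20, 2, 22], [272.14, 100.68])
t ([218, 183, 10, 8, 62], [222.26, 186.47])
(222, 187) depth pt [505.4  27.2 170.2]
(224, 186) depth pt [507.4  22.9 171.8]
(230, 187) depth pt [507.9  18.2 141.2]
(280, 175) depth pt [536.9 -80.2 117.9]
(303, 191) depth pt [ 508.9 -125.5   51.1]
(340, 180) depth pt [ 537.5 -208.9   29.7]
(345, 188) depth pt [ 519.4 -220.9   27.2]
(335, 195) depth pt [ 504.  -198.6    7.9]
(298, 228) depth pt [ 424.9 -113.8   12.3]
(295, 151) depth pt [ 605.4 -102.4   13.5]
(418, 199) depth pt [ 494.9 -377.5   77.7]
[[204 207 207 205 209 204 204 199 193 202 200 180 202 203 208]
 [205 206 208 206 206 205 202 201 203 203 200 202 202 202 201]
 [205 206 206 207 205 205 204 204 204 204 202 204 203 203 202]
 [206 205 208 205 207 177 203 204 204 204 205 203 203 202 202]
 [199 199 208 203 196 149 188 208 192 206 205 200 201 203 203]
 [204 209 208 204 187 166 110 213 214 201 205 195 202 204 205]
 [206 204 207 199 187 218 202 215 187 216 204 189 204 204 203]
 [205 205 205 206 152 
[... 286 characters left out ...]
7 204]
 [206 205 204 207 213 213 110 118 131 214 192 207 147 206 204]
 [205 206 176 191 213 216  98 116 185 215  84 163 145 205 204]
 [207 200 148 103 214 196 105 113 208 213 201 109 178 205 205]
 [186 213 187 188 213 149 113 110 215 213 210 144 207 205 201]
 [199 197 216 201 218  98 116 165 214 212 186 144 204 204 206]
 [206 182 156 116 131  98 114 208 211 174  90 177 203 204 205]
 [206 208 190 146 119 118 112 221 194 112 127 208 206 204 205]
 [208 207 207 210 175 112 112 122 207 198 147 208 205 203 204]
 [210 210 206 206 198 192 140 101 215 117 177 182 204 204 206]
 [209 209 207 207 201 208 208 168 145 110 190 178 204 204 206]
 [208 207 208 207 206 208 205 207 185 191 201 204 204 204 206]]
```

```bash
python3 - <<'E'
from h import *
s=cv2.imread('pics/side0.png');t=cv2.imread('pics/top0.png');Ds=np.load('side0.npy');Dt=np.load('top0.npy')
def cloud(name,D,u0,u1,v0,v1):
    P=np.array([dep(name,D,u,v) for v in range(v0,v1) for u in range(u0,u1)]);return P
P=cloud('top',Dt,212,236,178,200);Q=P[P[:,2]>166];print('handle top',len(Q),Q.mean(0).round(1),Q.min(0).round(1),Q.max(0).round(1))
# centre of top disc by ray: bright rim of blob
m=np.zeros(t.shape[:2],np.uint8)
for v in range(178,200):
    for u in range(212,236):
        if dep('top',Dt,u,v)[2]>166: m[v,u]=1
M=cv2.moments(m,True);c=(M['m10']/M['m00'],M['m01']/M['m00']);print('top disc px',c,'->',onz('top',*c,171).round(1))
# side triangulation: handle centre
print('tri',tri(ray('side',291.6,224.55),ray('top',*proj('top',onz('top',*c,171)-[0,0,22]))))
# side silhouettes
P=cloud('side',Ds,284,300,210,240);Q=P[(P[:,2]>125)&(P[:,0]<560)&(P[:,1]>-20)];print('side handle surf',len(Q),Q.mean(0).round(1),Q.min(0).round(1),Q.max(0).round(1))
# anchor
w=(t.min(2)>178)
rows=[]
for v in range(160,208):
    print(v,' '.join('%3d'%dep('top',Dt,u,v)[2] for u in range(322,366,2)))
E
```

```text
handle top 76 [505.7  21.  192.6] [ 446.8 -174.9  167.2] [515.2  35.5 971.6]
top disc px (222.35526315789474, 186.32894736842104) -> [506.7  26.3 171. ]
tri (array([508.01392511,  26.65394216, 150.55868131]), np.float64(3.125531976614749))
side handle surf 225 [504.3  35.3 152.9] [169.9  20.7 125.8] [517.5 632.1 469.9]
160   0   0   1   3   0   0   3   0   2  -1   0  -1   1   2   4  -2   0   0   0   0   1  -2
161   1   0  -1  -3   0  -2   1   0  -2   0   0   2   0   2   2   1   3   3   1   1   0   1
162  -2  -1   2   1   1   3   2   2   0   1   0   0   1   3   0   3   3   3   3   0   2  -1
163   3  -1  -1   5   2   3   1   2   2   2   2   1   1   2   0   1  -2   0   0   3   0   0
164   0   0   0  -1   0   0   0   2   1   2  -3   1   0   0   0   1   1   2   0   0   0   2
165   1   1   1  -1   0   0   1   3   8   1   0   0   0   0  -2   0   1   0   4   0   0   3
166  -2  -2   3   3   0   1   0   2   9  28   2   0  -2   0   0   0   0  -1  -4   2   1   0
167   0   0   0   2   0  -3   2   1  27  26  27  -2   0   0   1   0   1  -1   0   2   0   1
168   0  -7   2   2   4   3   0   3  25  27
[... 2936 characters left out ...]
   0   1   5  10  25  26   0   0   2   0   1   0   0   0
201   0  -1   1   3   2  -1   0   1  -3   0   0   6  26  25   3   0  -1  -1   2   2  -2   3
202   0  -2   0   3   1   0   0   0   1  -1   0   2   3   6  -2   1   0   1   0   4   0   1
203   2   1   1   1  -2   0   3  -3   1   0   1   1   3   7  -1   0   0   1   1   4   3   0
204   1   4   0   0   1  -1   0   1   0   0   0   4   4   0   1   2   0   3   1   3   4  -1
205   0   2   1   2   2  -1   1  -2   1   2  -1   2   3   0   0   0   1   0   1   1   1   2
206   0   1   1   0   1   0   0   0   1   2   0  -1  -2   0   3   1   2   2   2   0   1   2
207   1   3   0   0   3   2  -2   0   1   0   2   0   0   1   1   0   1   0   2   3   0  -1
```

```bash
python3 - <<'E'
from h import *
t=cv2.imread('pics/top0.png');Dt=np.load('top0.npy')
Z=np.array([[dep('top',Dt,u,v)[2] if Dt[v,u]>0 else 0 for u in range(640)] for v in range(150,215)])
Z[Z>60]=27
hi=((Z>18)&(Z<40)).astype(np.uint8);hi[:,:318]=0;hi[:,372:]=0
n,l,st,c=cv2.connectedComponentsWithStats(hi)
hi=(l==1+np.argmax(st[1:,4])).astype(np.uint8)
pts=np.argwhere(hi)[:,::-1]
# sub pixel outline in world at z=27
W=np.array([onz('top',u,v+150,27)[:2] for u,v in pts]).astype(np.float32)
r=cv2.minAreaRect(W);print('rect',r, len(W))
# slot pixels: gaps between hi runs in row
c=[];ws=[]
for v in range(hi.shape[0]):
    u=np.flatnonzero(hi[v])
    if len(u)<8: continue
    g=np.diff(u);k=np.argmax(g)
    if g[k]>=5: 
        mid=(u[k]+u[k+1])/2; c.append(onz('top',mid,v+150,27)[:2]);ws.append((v+150,g[k]))
c=np.array(c);print(ws)
vx=cv2.fitLine(c[1:-1].astype(np.float32),cv2.DIST_HUBER,0,.01,.01).ravel();print('slot line',vx,np.degrees(np.arctan2(vx[1],vx[0])))
print(c.round(1).tolist())
E
```

```text
Traceback (most recent call last):
  File "h.py", line 10, in dep
    o,d=ray(name,u,v);return o+d*D[int(v),int(u)]
        ~~~^^^^^^^^^^
  File "h.py", line 5, in ray
    p=arm.camera_params(name);K=np.array(p['mtx']);R=np.array(p['R']);t=np.array(p['t'])
ValueError: time passes only in moves, steps and waits
```

```bash
python3 - <<'E'
s=open('h.py').read()
s=s.replace("def save","_C={}\ndef cp(n):\n    if n not in _C: _C[n]=arm.camera_params(n)\n    return _C[n]\ndef save",1).replace("p=arm.camera_params(name)","p=cp(name)")
open('h.py','w').write(s)
E
python3 - <<'E'
from h import *
t=cv2.imread('pics/top0.png');Dt=np.load('top0.npy')
Z=np.array([[dep('top',Dt,u,v)[2] if Dt[v,u]>0 else 0 for u in range(640)] for v in range(150,215)])
Z[Z>60]=27
hi=((Z>18)&(Z<40)).astype(np.uint8);hi[:,:318]=0;hi[:,372:]=0
n,l,st,c=cv2.connectedComponentsWithStats(hi)
hi=(l==1+np.argmax(st[1:,4])).astype(np.uint8)
pts=np.argwhere(hi)[:,::-1]
W=np.array([onz('top',u,v+150,27)[:2] for u,v in pts]).astype(np.float32)
r=cv2.minAreaRect(W);print('rect',r, len(W))
c=[];ws=[]
for v in range(hi.shape[0]):
    u=np.flatnonzero(hi[v])
    if len(u)<8: continue
    g=np.diff(u);k=np.argmax(g)
    if g[k]>=5: 
        mid=(u[k]+u[k+1])/2; c.append(onz('top',mid,v+150,27)[:2]);ws.append((v+150,g[k]))
c=np.array(c);print([(a,int(b)) for a,b in ws])
vx=cv2.fitLine(c[1:-1].astype(np.float32),cv2.DIST_HUBER,0,.01,.01).ravel();print('slot line',vx,np.degrees(np.arctan2(vx[1],vx[0])))
print(arm.read_state()['clock'])
E
```

```text
rect ((530.0308227539062, -217.2235107421875), (53.932373046875, 70.06912231445312), 67.25941467285156) 517
[(174, 6), (175, 8), (176, 8), (177, 8), (178, 8), (179, 8), (180, 8), (181, 9), (182, 8), (183, 8), (184, 8), (185, 8), (186, 8), (187, 8), (188, 8), (189, 8), (190, 9), (191, 8), (192, 8), (193, 8), (194, 13)]
slot line [ 9.2252910e-01 -3.8592753e-01  5.2863446e+02 -2.1646317e+02] -22.701332
0.1
```

```bash
cat >> h.py <<'E'
from scipy.spatial.transform import Rotation as Ro
def st():
    s=arm.read_state();R=Ro.from_quat(s['ee_rot']).as_matrix();p=np.array(s['position'])
    y=np.degrees(np.arctan2(R[1,1],R[0,1]))
    print('t',round(s['clock'],2),'tcp',p.round(1),'jawyaw',round(y,1),'tilt',np.degrees(np.arccos(-R[2,2])).round(2),'F',np.array(s['contact_force']).round(1),'w',round(s['gripper_width'],1));return s,R,p,y
def goal(x,y,z,yaw=67.3):
    s,R,p,yw=st();d=R.T@(np.array([x,y,z])-p);print('shift',d.round(1),'spin',round((yw-yaw+90)%180-90,1))
E
python3 - <<'E'
from h import *
goal(507.3,26.5,404)
Dt=np.load('top0.npy')
print('scope', [dep('top',Dt,u,v).round(0).tolist() for u,v in((230,100),(300,90),(350,95),(390,115),(310,80))])
# anchor points & vial
print(onz('top',349,173.5,27))
E
```

```text
t 0.1 tcp [ 227.6 -581.9  403.7] jawyaw 111.4 tilt 0.11 F [-0.3  0.4  0. ] w 85.4
shift [-482.   464.8    0.6] spin 44.1
scope [[681.0, 19.0, 162.0], [694.0, -123.0, 196.0], [687.0, -219.0, 190.0], [678.0, -314.0, 80.0], [714.0, -142.0, 195.0]]
[ 553.23426118 -229.50528442   27.        ]
```

```bash
python3 -m jog '[[[-43,41,0,0],[-86,83,0,0],[-129,124,0,0],[-172,166,0,0],[-215,207,0,0]]]' 85; python3 -c "
from h import *
goal(507.3,26.5,404)"
```

```text
clock: 0.72
position: [352.8, -309.0, 403.9]
ee_rot: [-0.185, 0.983, 0.001, -0.0]
contact_force: [1.7, 0.4, 0.9]
gripper_width: 84.8
t 0.72 tcp [ 352.8 -309.   403.9] jawyaw 111.3 tilt 0.13 F [1.7 0.4 0.9] w 84.8
shift [-266.   256.3    0.4] spin 44.0
```

```bash
python3 -m jog '[[[-43,41,0,9],[-86,83,0,18],[-129,124,0,27],[-172,166,0,36],[-215,207,0,44]]]'; python3 -c "
from h import *
goal(507.3,26.5,404)"
```

```text
clock: 1.35
position: [471.2, -51.0, 404.2]
ee_rot: [0.199, 0.98, 0.001, -0.001]
contact_force: [0.6, 0.1, 0.7]
gripper_width: 84.7
t 1.35 tcp [471.2 -51.  404.2] jawyaw 67.1 tilt 0.13 F [0.6 0.1 0.7] w 84.7
shift [-3.1 85.4  0.4] spin -0.2
```

```bash
python3 -m jog '[[[-1,40,0,0],[-3,75,0,0],[-3,85,0,0],[-3,85,0,0],[-3,85,0,0]]]'; python3 - <<'E'
from h import *
goal(507.3,26.5,304)
for n in('side','top'):
    im,D=arm.get_image(n);save(n+'1',cv2.resize(im[130:310,200:380],None,fx=3,fy=3) if n=='side' else cv2.resize(im[110:250,150:330],None,fx=4,fy=4))
E
```

```text
clock: 1.98
position: [506.6, 25.2, 404.3]
ee_rot: [0.199, 0.98, 0.001, -0.001]
contact_force: [0.3, 0.3, 0.7]
gripper_width: 84.6
t 1.98 tcp [506.6  25.2 404.3] jawyaw 67.0 tilt 0.14 F [0.3 0.3 0.7] w 84.6
shift [ -0.4   1.3 100.3] spin -0.3
```

View pics/side1.png

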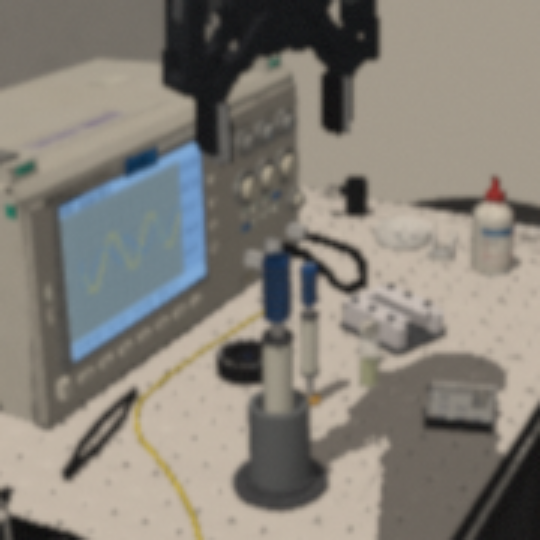

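View pics/top1.png

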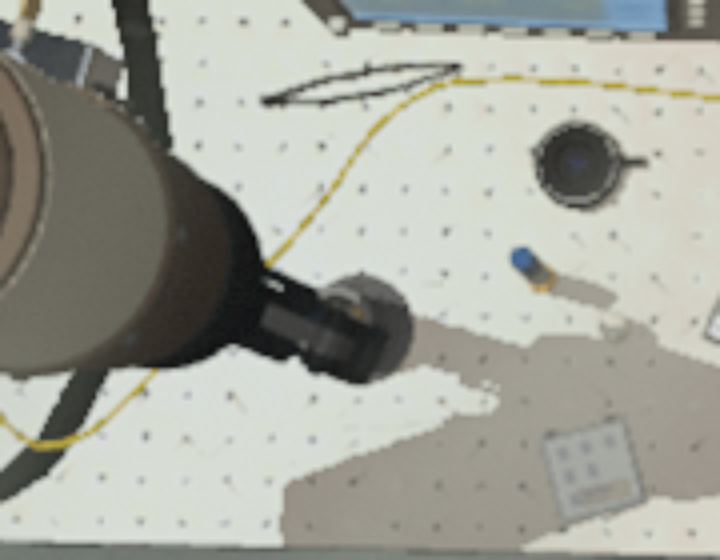

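```bash
python3 -m jog '[[[0,1,35,0],[0,1,70,0],[0,1,95,0],[0,1,100,0],[0,1,100,0]]]'; python3 - <<'E'
from h import *
goal(507.3,26.5,304)
im,D=arm.get_image('side');save('side2',cv2.resize(im[150:300,220:370],None,fx=4,fy=4))
E
```

```text
clock: 2.7
position: [507.1, 25.9, 305.1]
ee_rot: [0.199, 0.98, 0.001, -0.0]
contact_force: [-0.6, -0.2, -0.1]
gripper_width: 85.2
t 2.7 tcp [507.1  25.9 305.1] jawyaw 67.0 tilt 0.11 F [-0.6 -0.2 -0.1] w 85.2
shift [0.1 0.6 1.1] spin -0.3
```

View pics/side2.png

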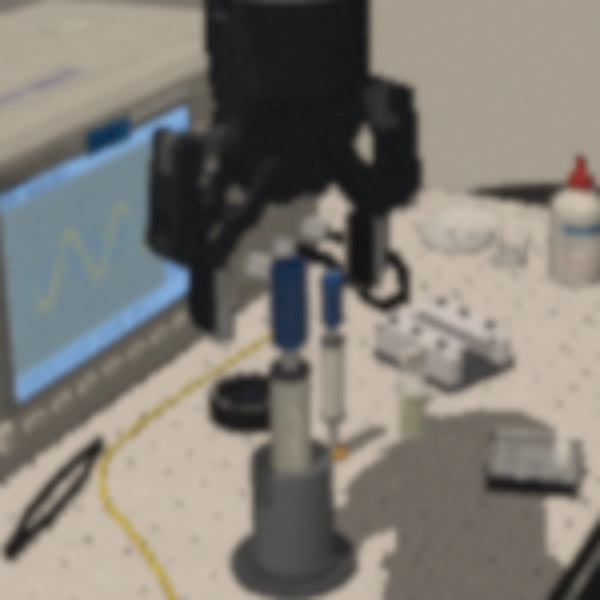

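The large handle, at crop (288,300), stands between the two open fingers, at (215,290) and (365,250), at the right height. Closing now.

```bash
python3 -m jog '[[[0,0,1,0],[0,0,1,0],[0,0,1,0],[0,0,1,0],[0,0,1,0]]]' 0; python3 -m jog '[[[0,0,0,0],[0,0,0,0],[0,0,0,0],[0,0,0,0],[0,0,0,0]]]' ; python3 - <<'E'
from h import *
st()
im,D=arm.get_image('side');save('side3',cv2.resize(im[150:300,220:370],None,fx=4,fy=4))
E
```

```text
clock: 3.38
position: [507.4, 26.2, 304.9]
ee_rot: [0.199, 0.98, 0.001, 0.0]
contact_force: [-0.4, -0.3, 1.2]
gripper_width: 17.8
clock: 4.0
position: [507.5, 26.2, 304.9]
ee_rot: [0.199, 0.98, 0.001, 0.0]
contact_force: [-0.8, 0.2, 1.2]
gripper_width: 17.7
t 4.0 tcp [507.5  26.2 304.9] jawyaw 67.0 tilt 0.17 F [-0.8  0.2  1.2] w 17.7
```

View pics/side3.png

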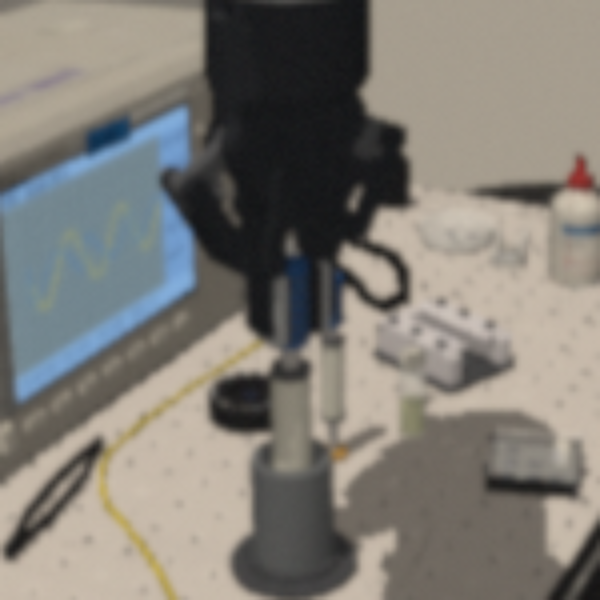

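Opening is 17.7 mm against a 19 mm handle, so it is gripped. Lifting straight up.

```bash
python3 -m jog '[[[0,0,-15,0],[0,0,-40,0],[0,0,-70,0],[0,0,-100,0],[0,0,-125,0]]]'; python3 -m jog '[[[0,0,-5,0],[0,0,-5,0],[0,0,-5,0],[0,0,-5,0],[0,0,-5,0]]]' ; python3 - <<'E'
from h import *
a=np.array([.9225,-.386]);o=np.array([530.,-217.2])
m=o-a*70
print('pre-mouth',m); goal(m[0],m[1],436)
for n in('side','top'):
    im,D=arm.get_image(n);save(n+'4',cv2.resize(im[110:310,200:400],None,fx=3,fy=3))
    np.save(n+'4.npy',D)
E
```

```text
clock: 4.68
position: [506.9, 25.7, 431.7]
ee_rot: [0.199, 0.98, 0.002, 0.001]
contact_force: [0.5, 0.1, -2.0]
gripper_width: 17.7
clock: 5.3
position: [507.0, 25.7, 436.1]
ee_rot: [0.199, 0.98, 0.001, 0.0]
contact_force: [-0.4, -0.5, -1.5]
gripper_width: 17.5
pre-mouth [ 465.425 -190.18 ]
t 5.3 tcp [507.   25.7 436.1] jawyaw 67.0 tilt 0.16 F [-0.4 -0.5 -1.5] w 17.5
shift [ -46.1 -215.    -0.5] spin -0.3
```

View pics/side4.png

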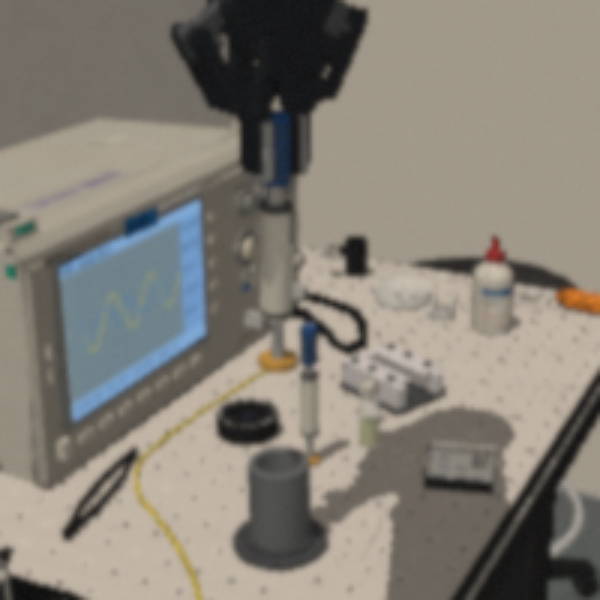

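View pics/top4.png

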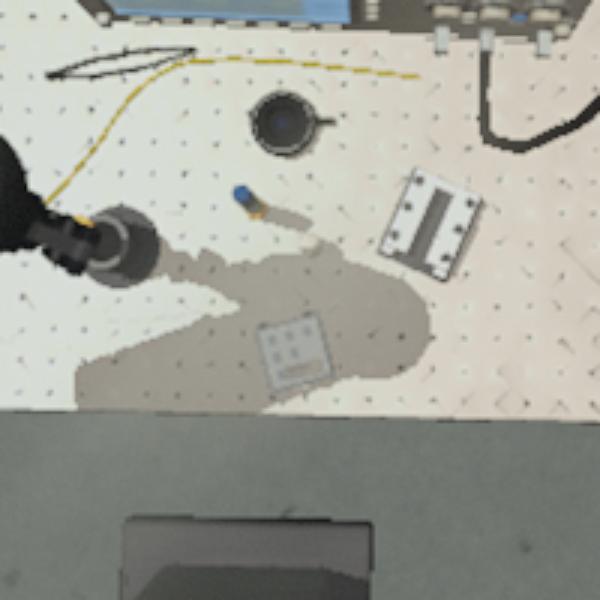

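The gauge is out and upright, with its brass foot at side-crop (278,360), clear of the stand rim (278,455). Next I go across to a point in front of the mouth.

```bash
python3 -m jog '[[[-8,-35,0,0],[-18,-80,0,0],[-28,-130,0,0],[-38,-175,0,0],[-46,-215,0,0]]]'; python3 -m jog '[[[0,0,20,0],[0,0,45,0],[0,0,65,0],[0,0,75,0],[0,0,75,0]]]' ; python3 - <<'E'
from h import *
goal(465.4,-190.2,311)
for n in('side','top'):
    im,D=arm.get_image(n);save(n+'5f',im);save(n+'5',cv2.resize(im[110:310,200:400],None,fx=3,fy=3))
    np.save(n+'5.npy',D)
E
```

```text
clock: 6.02
position: [464.9, -191.7, 435.8]
ee_rot: [0.199, 0.98, 0.001, 0.001]
contact_force: [0.3, 0.2, -1.0]
gripper_width: 17.7
clock: 6.65
position: [465.1, -191.5, 360.4]
ee_rot: [0.199, 0.98, 0.001, 0.0]
contact_force: [0.5, 0.5, -1.5]
gripper_width: 17.7
t 6.65 tcp [ 465.1 -191.5  360.4] jawyaw 67.0 tilt 0.15 F [ 0.5  0.5 -1.5] w 17.7
shift [ 0.2  1.1 49.4] spin -0.3
```

View pics/side5.png

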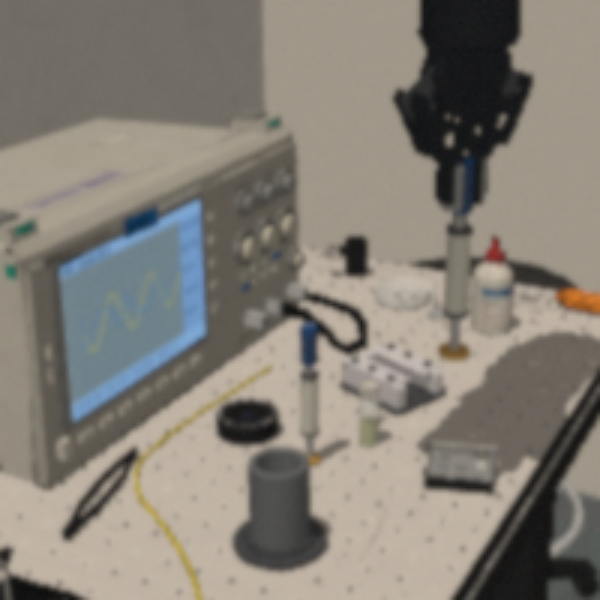

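View pics/top5.png

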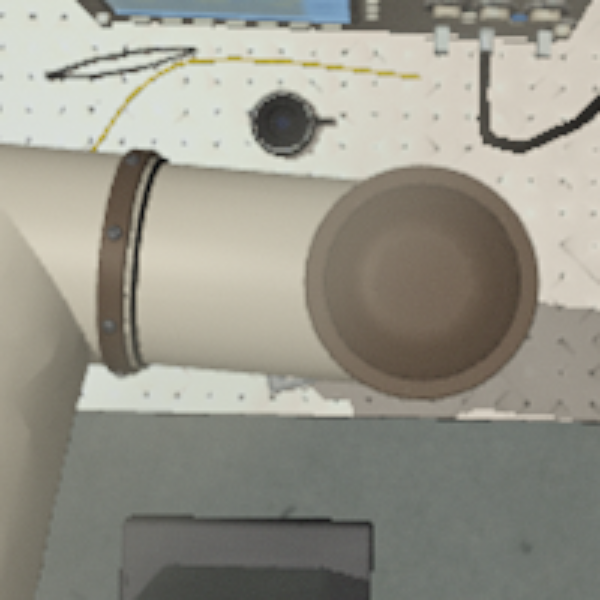

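```bash
python3 - <<'E'
from h import *
im=cv2.imread('pics/side5f.png');D=np.load('side5.npy')
h=cv2.cvtColor(im,cv2.COLOR_BGR2HSV)
for nm,lo,hi in(('brass',(10,90,60),(28,255,255)),('blue',(100,120,40),(125,255,255))):
    m=cv2.inRange(h,lo,hi);n,l,s,c=cv2.connectedComponentsWithStats(m)
    for i in range(1,n):
        if s[i][4]>8 and 335<c[i][0]<370 and 150<c[i][1]<245: print(nm,s[i],c[i].round(2))
T=np.array([465.1,-191.5,360.4])
for z in(155,297): print('expected',z,proj('side',T-[0,0,z]).round(2))
# tube axis: columns centre by row in side from depth near gauge
o=dep('side',D,352,200);print(o)
for v in range(182,222,4):
    us=[u for u in range(335,372) if D[v,u]>0 and abs(D[v,u]-np.linalg.norm(0)-(cp('side')['R'][2]@(T-[0,0,220])+cp('side')['t'][2]))<40]
    print(v,min(us),max(us)) if us else None
# anchor overlay
a=np.array([.9225,-.386,0]);nn=np.array([.386,.9225,0]);oo=np.array([530.,-217.2,0])
ov=cv2.resize(im[200:260,300:370],None,fx=8,fy=8,interpolation=cv2.INTER_CUBIC)
def P(x,y,z): return tuple(int(k) for k in ((proj('side',oo+a*x+nn*y+[0,0,z])-[300,200]+.5)*8))
for x in(-29,37):
  for y in(-7.5,7.5,-30,30): cv2.circle(ov,P(x,y,27),3,(0,0,255),-1)
for x in(-37,37):
  for y in(-30,30): cv2.circle(ov,P(x,y,0),3,(0,255,0),-1)
save('ov5',ov)
E
```

```text
brass [347 225   9   5  35] [350.91 227.06]
blue [355 162   3  16  29] [356.34 168.52]
expected 155 [354.03 170.9 ]
expected 297 [351.62 226.79]
[ 463.57181885 -181.86584441  137.03611608]
182 351 355
186 349 357
190 349 356
194 349 356
198 349 356
202 349 356
206 348 356
210 348 355
214 348 355
218 350 353
```

View pics/ov5.png

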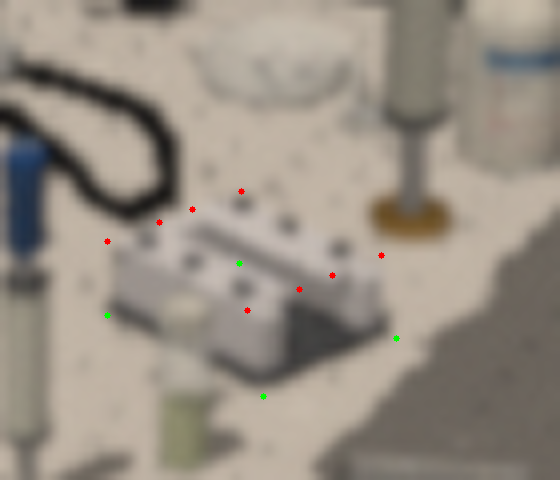

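```bash
python3 - <<'E'
from h import *
im=cv2.imread('pics/side5f.png');D=np.load('side5.npy')
D0=np.load('side0.npy');Dt=np.load('top0.npy');t=cv2.imread('pics/top0.png')
def med(n,D,u,v,r=3): return np.median([dep(n,D,x,y) for x in range(u-r,u+r+1) for y in range(v-r,v+r+1)],0).round(1)
print('bench side',[med('side',D0,u,v).tolist() for u,v in((350,270),(375,235),(310,280),(345,260))])
print('bench top',[med('top',Dt,u,v).tolist() for u,v in((340,215),(370,190),(270,200))])
print('anchor top side', [med('side',D0,u,v,1).tolist() for u,v in((322,230),(338,229),(328,233))], 'front face',[med('side',D0,u,v,1).tolist() for u,v in((323,240),(328,243))])
a=np.array([.9225,-.386,0]);nn=np.array([.386,.9225,0]);oo=np.array([530.,-217.2,0])
ov=cv2.resize(t[155:215,310:380],None,fx=8,fy=8,interpolation=cv2.INTER_CUBIC)
def P(x,y,z): return tuple(int(k) for k in ((proj('top',oo+a*x+nn*y+[0,0,z])-[310,155]+.5)*8))
for x in(-29,27):
  for y in(-7.5,7.5): cv2.circle(ov,P(x,y,27),3,(0,0,255),-1)
for x in(-37,37):
  for y in(-30,30): cv2.circle(ov,P(x,y,0),3,(0,255,0),-1)
save('ovt',ov)
E
```

```text
bench side [[427.2, -87.8, 9.2], [436.7, -301.5, -1.4], [496.4, -27.2, -1.0], [452.7, -121.1, 11.0]]
bench top [[457.3, -211.5, 1.0], [517.9, -281.2, 1.0], [489.3, -45.2, 0.6]]
anchor top side [[555.0, -215.0, 25.8], [520.5, -237.6, 25.3], [534.1, -204.7, 26.2]] front face [[508.4, -118.8, 50.9], [524.7, -186.0, 8.6]]
```

View pics/ovt.png

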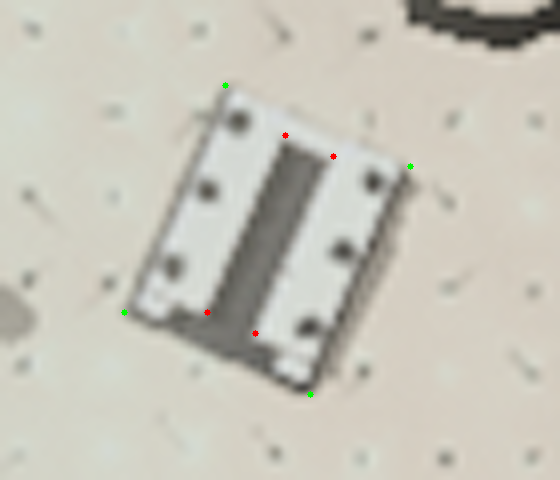

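The top overlay fits the anchor base within about 1 px. In the side picture the foot is at (350.9,227.1), against a predicted (351.6,226.8), so the gauge hangs straight. Descending to slot height in front of the mouth.

```bash
python3 -m jog '[[[0,1,15,0],[0,1,30,0],[0,1,43,0],[0,1,49,0],[0,1,49,0]]]'; python3 - <<'E'
from h import *
o=np.array([529.3,-217.4]);a=np.array([.9225,-.386])
for x in(-70,-45): print(x);goal(*(o+a*x),311)
im,D=arm.get_image('side');save('side6f',im);save('side6',cv2.resize(im[190:265,290:390],None,fx=8,fy=8,interpolation=cv2.INTER_CUBIC))
np.save('side6.npy',D)
E
```

```text
clock: 7.38
position: [466.0, -190.5, 312.0]
ee_rot: [0.199, 0.98, 0.001, 0.001]
contact_force: [0.8, 0.7, -1.1]
gripper_width: 17.6
-70
t 7.38 tcp [ 466.  -190.5  312. ] jawyaw 67.0 tilt 0.17 F [ 0.8  0.7 -1.1] w 17.6
shift [ 1.2 -0.4  1. ] spin -0.3
-45
t 7.38 tcp [ 466.  -190.5  312. ] jawyaw 67.0 tilt 0.17 F [ 0.8  0.7 -1.1] w 17.6
shift [-23.8  -0.3   1. ] spin -0.3
```

View pics/side6.png

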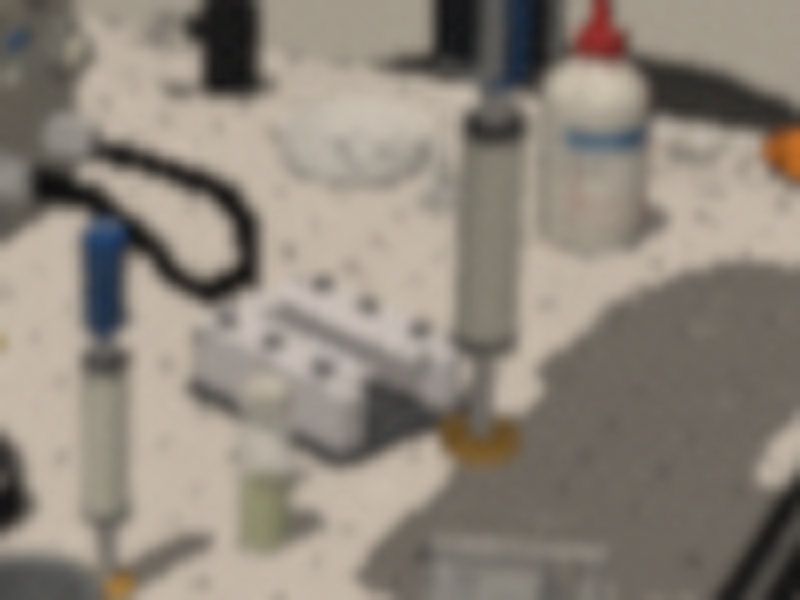

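```bash
python3 - <<'E'
from h import *
im=cv2.imread('pics/side6f.png')
h=cv2.cvtColor(im,cv2.COLOR_BGR2HSV)
m=cv2.inRange(h,(10,90,60),(28,255,255));m[:,:340]=0;m[:,360:]=0;m[:238]=0;m[252:]=0
ys,xs=np.nonzero(m);print('brass',xs.min(),xs.max(),ys.min(),ys.max(),xs.mean(),ys.mean())
T=np.array([466.,-190.5,312])
F=T-[0,0,297]
pts=[F+[13*np.cos(k),13*np.sin(k),z] for k in np.linspace(0,6.28,60) for z in(-3,3)]
q=np.array([proj('side',p) for p in pts]);print('foot pred box',q.min(0),q.max(0))
a=np.array([.9225,-.386,0]);nn=np.array([.386,.9225,0]);oo=np.array([529.3,-217.4,0])
ov=cv2.resize(im[205:265,310:380],None,fx=10,fy=10,interpolation=cv2.INTER_CUBIC)
def P(X,off=(0,0)): return tuple(int(k) for k in ((proj('side',X)+off-[310,205]+.5)*10))
def L(x,y,z): return oo+a*x+nn*y+[0,0,z]
of=(-.4,-1.5)
for y in(-7.5,7.5): cv2.line(ov,P(L(-29,y,27),of),P(L(27,y,27),of),(0,0,255),1)
for y in(-17,17): cv2.line(ov,P(L(-70,y,6),of),P(L(-37,y,6),of),(0,255,0),1)
for x,y,x2,y2 in((-37,-30,-37,30),(-37,30,37,30)): cv2.line(ov,P(L(x,y,0),of),P(L(x2,y2,0),of),(255,0,0),1)
for z in(-3,3):
    cv2.polylines(ov,[np.array([P(F+[13*np.cos(k),13*np.sin(k),z]) for k in np.linspace(0,6.28,40)])],True,(255,0,255),1)
save('ov6',ov)
E
```

```text
brass 345 354 242 247 349.29545454545456 244.8409090909091
foot pred box [345.0885536 241.0963173] [355.67087867 248.1363794 ]
```

View pics/ov6.png

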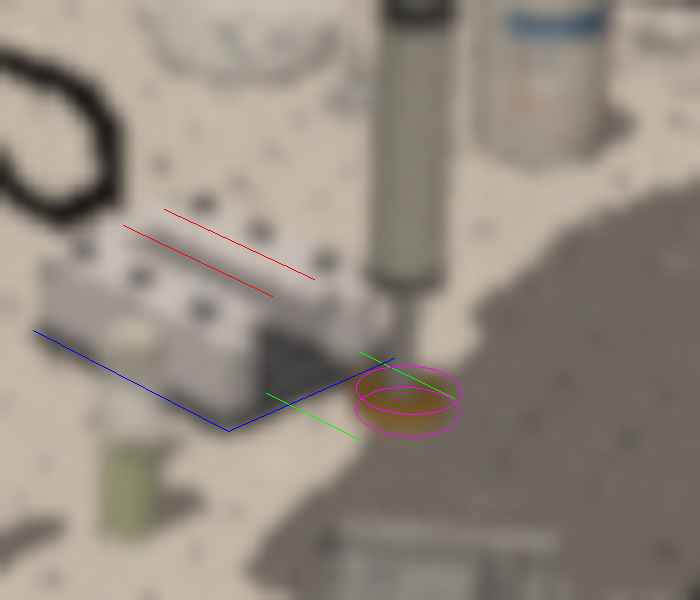

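```bash
python3 -m jog '[[[-5,-1,0,0],[-10,-1,0.5,0],[-16,-1,0.5,0],[-21,-1,0.5,0],[-24,-1,0.5,0]]]'; python3 - <<'E'
from h import *
o=np.array([529.3,-217.4]);a=np.array([.9225,-.386])
for x in(-45,-20): goal(*(o+a*x),311)
im,D=arm.get_image('side');save('side7f',im);save('side7',cv2.resize(im[205:265,310:380],None,fx=10,fy=10,interpolation=cv2.INTER_CUBIC))
E
```

```text
clock: 8.05
position: [488.3, -201.0, 312.0]
ee_rot: [0.199, 0.98, 0.001, 0.002]
contact_force: [-0.6, -0.4, -2.4]
gripper_width: 17.8
t 8.05 tcp [ 488.3 -201.   312. ] jawyaw 67.0 tilt 0.23 F [-0.6 -0.4 -2.4] w 17.8
shift [0.8 0.7 1. ] spin -0.3
t 8.05 tcp [ 488.3 -201.   312. ] jawyaw 67.0 tilt 0.23 F [-0.6 -0.4 -2.4] w 17.8
shift [-24.2   0.8   1.1] spin -0.3
```

View pics/side7.png

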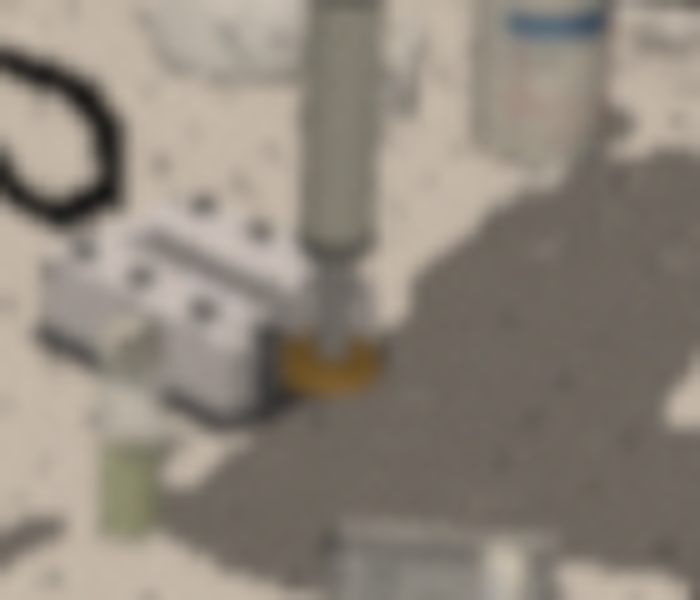

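No contact yet: the foot is at crop (330,365), in front of or entering the dark channel opening at (270,360). Continuing slowly.

```bash
python3 -m jog '[[[-3,0.5,0.5,0],[-6,0.5,0.5,0],[-9,0.5,0.5,0],[-12,0.5,0.5,0],[-14,0.5,0.5,0]]]'; python3 - <<'E'
from h import *
o=np.array([529.3,-217.4]);a=np.array([.9225,-.386])
for x in(-20,): goal(*(o+a*x),311)
im,D=arm.get_image('side');save('side8f',im);save('side8',cv2.resize(im[205:265,310:380],None,fx=10,fy=10,interpolation=cv2.INTER_CUBIC))
E
```

```text
clock: 8.72
position: [501.8, -206.1, 311.6]
ee_rot: [0.199, 0.98, 0.001, 0.002]
contact_force: [-0.1, -0.8, -1.9]
gripper_width: 17.8
t 8.72 tcp [ 501.8 -206.1  311.6] jawyaw 67.0 tilt 0.24 F [-0.1 -0.8 -1.9] w 17.8
shift [-9.8  0.3  0.6] spin -0.3
```

View pics/side8.png

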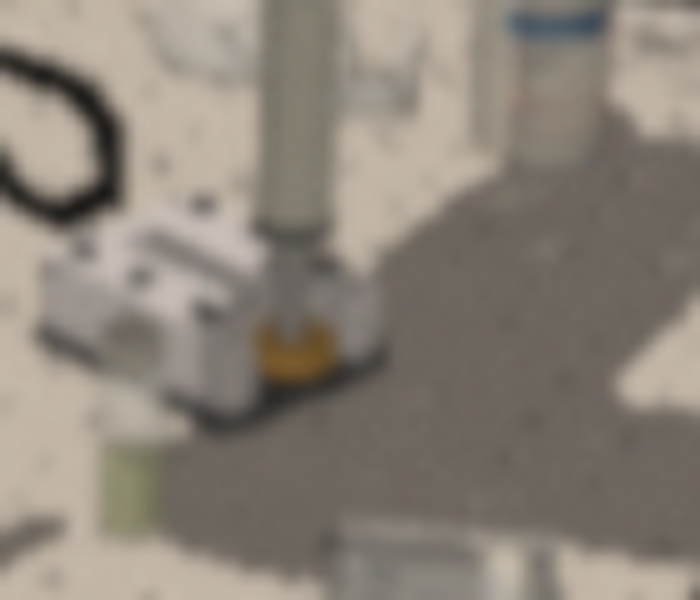

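The foot (crop (295,350)) sits between the two side blocks and the neck is in the gap, with no side force. On towards the end wall.

```bash
python3 -m jog '[[[-4,0.5,0.5,0],[-8,0.5,0.5,0],[-12,0.5,0.5,0],[-16,0.5,0.5,0],[-20,0.5,0.5,0]]]'; python3 - <<'E'
from h import *
o=np.array([529.3,-217.4]);a=np.array([.9225,-.386])
for x in(14,): goal(*(o+a*x),311)
E
```

```text
clock: 9.4
position: [520.8, -213.6, 311.1]
ee_rot: [0.199, 0.98, 0.001, 0.002]
contact_force: [0.2, 0.0, -1.2]
gripper_width: 17.3
t 9.4 tcp [ 520.8 -213.6  311.1] jawyaw 67.0 tilt 0.24 F [ 0.2  0.  -1.2] w 17.3
shift [-23.3  -0.1   0.2] spin -0.3
```

```bash
python3 -m jog '[[[-5,0,0,0],[-10,0,0,0],[-15,0,0,0],[-18,0,0,0],[-20,0,0,0]]]'; python3 - <<'E'
from h import *
o=np.array([529.3,-217.4]);a=np.array([.9225,-.386])
for x in(14,): goal(*(o+a*x),311)
im,D=arm.get_image('side');save('side9f',im);save('side9',cv2.resize(im[205:265,310:380],None,fx=10,fy=10,interpolation=cv2.INTER_CUBIC))
E
```

```text
clock: 10.02
position: [539.4, -221.5, 311.1]
ee_rot: [0.199, 0.98, 0.001, 0.002]
contact_force: [-0.6, -0.4, -1.1]
gripper_width: 17.7
t 10.03 tcp [ 539.4 -221.5  311.1] jawyaw 67.0 tilt 0.24 F [-0.6 -0.4 -1.1] w 17.7
shift [-3.1 -0.1  0.1] spin -0.3
```

View pics/side9.png

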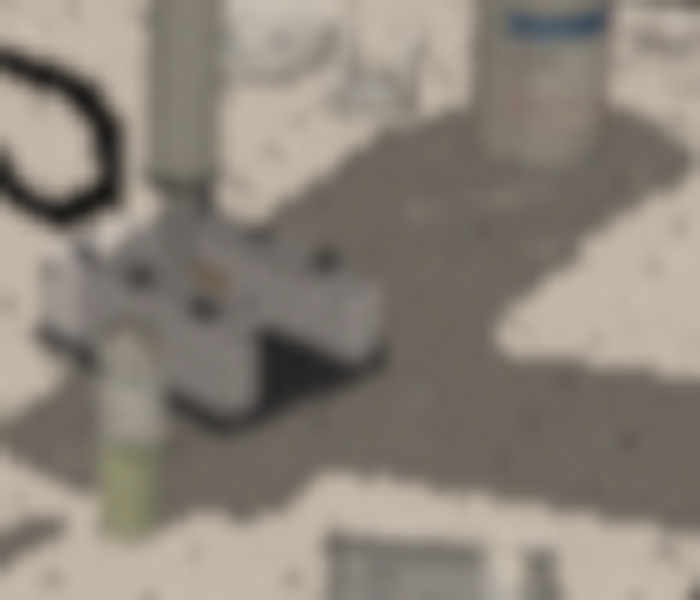

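```bash
python3 -m jog '[[[-2,0,0,0],[-3,0,0,0],[-4,0,0,0],[-4.5,0,0,0],[-5,0,0,0]]]'; python3 - <<'E'
from h import *
o=np.array([529.3,-217.4]);a=np.array([.9225,-.386])
for x in(14,): goal(*(o+a*x),311)
E
```

```text
clock: 10.7
position: [543.7, -223.4, 311.1]
ee_rot: [0.199, 0.98, 0.001, 0.001]
contact_force: [-1.8, 1.9, 0.1]
gripper_width: 17.3
t 10.7 tcp [ 543.7 -223.4  311.1] jawyaw 67.0 tilt 0.17 F [-1.8  1.9  0.1] w 17.3
shift [ 1.6 -0.1  0.1] spin -0.3
```

End-wall contact is felt (2.4 N back along the slot, at own x of about 15 mm), with the foot under the lips. Pulling up, first to just short of the band.

```bash
python3 -m jog '[[[1,0,-1,0],[1,0,-4,0],[1,0,-8,0],[1,0,-12,0],[1,0,-15,0]]]'; python3 - <<'E'
from h import *
st()
im,D=arm.get_image('side');save('side10f',im);save('side10',cv2.resize(im[145:245,290:370],None,fx=6,fy=6,interpolation=cv2.INTER_CUBIC))
E
```

```text
clock: 11.32
position: [542.7, -223.0, 326.0]
ee_rot: [0.199, 0.98, 0.001, 0.001]
contact_force: [0.5, 0.9, -5.6]
gripper_width: 17.6
t 11.32 tcp [ 542.7 -223.   326. ] jawyaw 67.0 tilt 0.17 F [ 0.5  0.9 -5.6] w 17.6
```

View pics/side10.png

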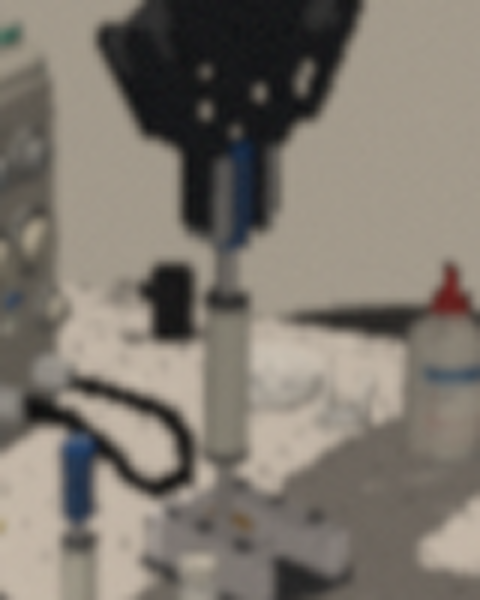

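The foot has hooked: the pull is 5.6 N, about 9–10 mm of rod. 30 mm to go.

```bash
python3 -m jog '[[[0,0,-7,0],[0,0,-14,0],[0,0,-21,0],[0,0,-27,0],[0,0,-30,0]]]'; python3 -m jog '[[[0,0,0,0],[0,0,0,0],[0,0,0,0],[0,0,0,0],[0,0,0,0]]]'; python3 - <<'E'
from h import *
st()
im,D=arm.get_image('side');save('side11f',im);save('side11',cv2.resize(im[140:240,290:370],None,fx=6,fy=6,interpolation=cv2.INTER_CUBIC))
np.save('side11.npy',D)
h=cv2.cvtColor(im,cv2.COLOR_BGR2HSV)
m=cv2.inRange(h,(0,110,50),(9,255,255))|cv2.inRange(h,(170,110,50),(180,255,255));m[:,:315]=0;m[:,350:]=0
ys,xs=np.nonzero(m);print(sorted(zip(ys.tolist(),xs.tolist())))
E
```

```text
clock: 12.0
position: [542.5, -223.0, 356.2]
ee_rot: [0.199, 0.98, 0.001, 0.001]
contact_force: [1.2, -0.0, -9.8]
gripper_width: 17.6
clock: 12.62
position: [542.4, -223.0, 356.1]
ee_rot: [0.199, 0.98, 0.001, 0.0]
contact_force: [0.0, 0.3, -9.1]
gripper_width: 17.6
t 12.62 tcp [ 542.4 -223.   356.1] jawyaw 67.0 tilt 0.17 F [ 0.   0.3 -9.1] w 17.6
[(192, 327), (192, 328), (193, 326), (193, 327), (193, 328), (193, 329), (194, 326), (194, 327), (194, 328), (194, 329)]
```

View pics/side11.png

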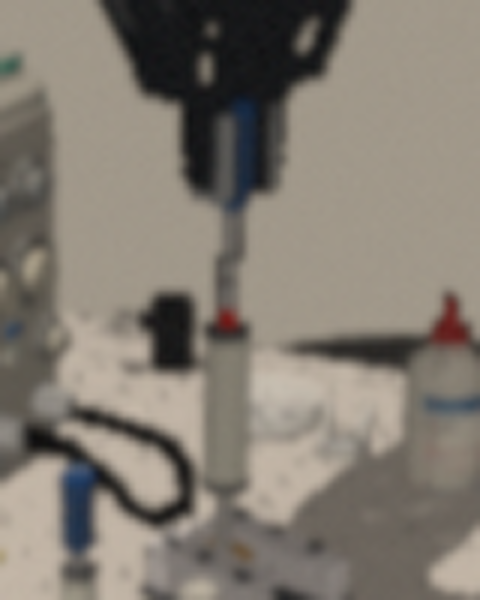

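The red band shows 3 rows, 192–194 at column 327 (about 8 mm, half of 16). That agrees with the travel (about 40 mm) and the force (about 9 N). One quick bystander check, then I hand in.

```bash
python3 - <<'E'
from h import *
a=cv2.imread('pics/side0.png');b=cv2.imread('pics/side11f.png')
for n,(u0,u1,v0,v1) in dict(box=(340,368,256,274),sensor=(271,287,240,258),vial=(317,327,247,260),bottle=(355,374,188,222)).items():
    T=a[v0:v1,u0:u1];S=b[v0-6:v1+6,u0-6:u1+6];r=cv2.matchTemplate(S,T,cv2.TM_CCOEFF_NORMED);_,m,_,l=cv2.minMaxLoc(r);print(n,round(m,2),'shift',l[0]-6,l[1]-6)
st()
print(arm.job_done())
E
```

```text
box 1.0 shift 0 0
sensor 1.0 shift 0 0
vial 0.78 shift 5 -6
bottle 0.77 shift 0 0
t 12.68 tcp [ 542.5 -223.   356.1] jawyaw 67.0 tilt 0.17 F [ 0.3  0.8 -9.2] w 17.4
the job is handed in; nothing more can be done
None
```

```bash
python3 - <<'E'
from h import *
for f in('side0','side9f','side11f'):
    im=cv2.imread(f'pics/{f}.png');h=cv2.cvtColor(im,cv2.COLOR_BGR2HSV)
    m=cv2.inRange(h,(25,60,50),(45,255,255))[245:262,312:332];ys,xs=np.nonzero(m);print(f,len(xs),xs.mean()+312,ys.mean()+245)
E
```

```text
side0 3 323.0 252.66666666666666
side9f 4 322.25 255.25
side11f 4 322.0 252.5
```

I did the pull test and handed it in at 12.7 s of the 42 s allowed. No verdict is reported.

I gripped the larger blue handle and drew the gauge straight up out of the stand. I slid its foot through the anchor mouth, under the lips, until it touched the end wall (about 2.4 N back along the slot). I then backed off about 1 mm and pulled up 45 mm.

**Last checks**
- **Rod travel:** about 40 mm out. The red band shows 3 pixel rows, about 8 of its 16 mm.
- **Pull:** the wrist reads 9.2 N down, close to the 9 N the spring should give at 40 mm.
- **Grip:** opening 17.4 mm on the handle, still held.
- **Foot:** worked out to be about 14 mm along the slot, against the lips. I saw only a glint of brass through the gap.
- **Box and sensor:** no shift in the side picture.
- **Bottle:** no shift, though the match was weaker (0.77) because the arm's shadow fell near it.

**Checks that disagreed or were weak**
- **Vial:** the template match failed (0.78, at the edge of its search window) because the light on it had changed. After handing in, I compared its green contents in saved pictures. They lay within about 1 pixel of the start, but on only 3–4 pixels. Nothing I moved came close to it.
- **Anchor position:** the side view put it about 1 pixel off the top view. I went with the top view, and the foot slid in without side force.
- **Top camera:** the arm blocked it over the anchor, so the final checks use only the side view, forces and arm position.

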